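# Roll the roller samples onto their marks for the hardness gauge

### The job

Set out the two white plastic rollers for hardness testing: with your fingertips push the thick roller sideways so that it rolls along its board and comes to rest on the white line there, lying along the line and between its two ends; then do the same with the thin roller on the other board. Push gently, let them roll rather than drag, never squeeze or lift them or send them running off, and leave everything else where it stands.

Things in the scene. Friction and masses are not known exactly. Their poses are not given: they have to be found in the camera images.
- thick_roller: The thick white plastic roller, a lying cylinder 40 mm in diameter and 100 mm long, with a 12 mm steel stub shaft sticking out 10 mm at each end (120 mm overall). Origin at its middle, on its axis, 20 mm above the board face it lies on. Its x axis runs along the cylinder; y and z turn with it as it rolls. Low friction (about 0.45) against board and fingers. It rolls freely with a little resistance: let go at 50 mm/s it coasts about 3 to 6 mm and stops. Mass about 160 g.
- thin_roller: The thin white plastic roller, a lying cylinder 28 mm in diameter and 100 mm long, with a 12 mm steel stub shaft sticking out 10 mm at each end (120 mm overall). Origin at its middle, on its axis, 14 mm above the board face it lies on. Its x axis runs along the cylinder; y and z turn with it as it rolls. Low friction (about 0.45) against board and fingers. It rolls freely with a little resistance: let go at 50 mm/s it coasts about 3 to 6 mm and stops. Mass about 90 g.
- line_a: White straight line drawn flat on the board under the thick roller, 150 mm long (along its x axis) and 5 mm wide, no height. Origin at its centre, on the board's rubber face (12 mm above the table). Its y axis is the direction across the line, in which the roller has to roll (either + or -, 65 to 115 mm away at the start).
- line_b: White straight line drawn flat on the board under the thin roller, 150 mm long (along its x axis) and 5 mm wide, no height. Origin at its centre, on the board's rubber face (12 mm above the table). Its y axis is the direction across the line, in which the roller has to roll (either + or -, 65 to 115 mm away at the start).
- board_a: Flat aluminium board, fixed, 190 mm (its x) by 260 mm (its y), with a black rubber face; carries the thick roller and its line. Origin at the centre of its underside, on the table; the rubber face is 12 mm above it. z up.
- board_b: Flat aluminium board, fixed, 190 mm (its x) by 260 mm (its y), with a black rubber face; carries the thin roller and its line. Origin at the centre of its underside, on the table; the rubber face is 12 mm above it. z up.
- weight: Small loose brass weight with a knob, 22 mm in diameter, 34 mm high, standing on the thick roller's board near one 260 mm edge. Origin at the centre of its underside. Leave alone.
- puck: Small loose grey rubber disc, 25 mm in diameter, 12 mm high, lying on the thin roller's board near one 260 mm edge. Origin at the centre of its underside. Leave alone.
- pen_pot: White pot of pens, 100 mm in diameter, 150 mm high with the pens, loose, beyond the boards. Origin at the centre of its underside. Leave alone.
- tape_measure: Orange tape measure, 60 by 65 mm, 32 mm high, loose, beyond the boards. Origin at the centre of its underside. Leave alone.
- screwdriver: Screwdriver lying on the table beyond the boards, about 200 mm long, loose. Leave alone.
- jar: Amber glass jar, 56 mm in diameter, 70 mm high, loose, to the right. Origin at the centre of its underside. Leave alone.
- caliper: Caliper lying flat on the table to the right, 190 mm long, 12 mm high, loose. Leave alone.
Not all that is in view belongs to the job. Leave any blue or turquoise look-alike of the thick_roller alone.

How it is judged (in metres and radians):
On the way, in this order (a step that is already met when the one before it is completed fails the run):
1. the thick roller has rolled over by more than about a fifth of a turn (angle between thick_roller's own z axis and vertical above 1.2 rad).
2. the thick roller lies at rest on its line (y of thick_roller in the frame of line_a between -0.007 and 0.007 m and x of thick_roller in the frame of line_a between -0.025 and 0.025 m and angle between the x axis of thick_roller and the x axis of line_a, either way round below 0.12 rad and z of thick_roller in the frame of board_a between 0.028 and 0.036 m and linear speed of thick_roller below 0.01 m/s), for 0.2 s.
3. the thin roller has rolled over by more than about a fifth of a turn (angle between thin_roller's own z axis and vertical above 1.2 rad).
At the end, for the whole second after the job is handed in: Each roller's middle is within 7 mm of its line's centreline and within 25 mm of the line's middle lengthwise, its axis within 0.12 rad (7 degrees) of the line, lying on its board and at rest (all of step 2 and y of thin_roller in the frame of line_b between -0.007 and 0.007 m and x of thin_roller in the frame of line_b between -0.025 and 0.025 m and angle between the x axis of thin_roller and the x axis of line_b, either way round below 0.12 rad and z of thin_roller in the frame of board_b between 0.022 and 0.03 m and linear speed of thin_roller below 0.01 m/s); the robot touches nothing.
It fails at once if a roller was lifted off its board (8 mm or more) (z of thick_roller in the frame of board_a above 0.04 m or z of thin_roller in the frame of board_b above 0.034 m).
It fails at once if a roller fell off its board (z of thick_roller in the frame of board_a below 0.024 m or z of thin_roller in the frame of board_b below 0.018 m).
It fails at once if a roller was sent running (faster than 0.4 m/s) (linear speed of any of thick_roller, thin_roller above 0.4 m/s).
It fails at once if a roller was squeezed or pressed with more than 20 N (contact force between the fingers and thick_roller above 20 N or contact force between the fingers and thin_roller above 20 N).
It fails at once if something else was moved by more than 15 mm (distance of any of weight, puck, pen_pot, tape_measure, screwdriver, jar, caliper from where it was at the start of the episode above 0.015 m).
It also fails if it takes over 54 s, if anything falls off the work surface, if the arm or the gripper's body presses on something with over 40 N, if the wrist force passes 120 N, or if a joint passes its speed limit or range.

### The arm

A 6-joint arm with a two-finger parallel gripper is mounted at the origin on the work surface. World frame = base frame: x ahead of the robot, y to its left, z up, the work surface at z = 0. Lengths are in mm, angles in degrees, forces in N, time in s.
With the tool pointing down it reaches from about 300 to 850 mm from the base axis. Payload 5.4 kg.
Tool frame: the origin (TCP) lies between the finger pads; the fingertips stand 11 mm ahead of it and the grasp point (between the pads) lies 8 mm behind it; z points along the fingers, y is the line along which they close (so a half turn about z gives the same grasp; the last joint's range is limited). The gripper opens to 85 mm and grips with 20 to 120 N. Pads are 22 mm wide; open, the fingers measure 114 mm over their backs; the gripper's body (76 mm by 85 mm) begins 54 mm behind the grasp point. The pads swing forward as they close: fully open they stand 13 mm farther back than shut.
Start: joints at [55.285, 9.076, 91.501, -0, 79.423, -12.038], TCP at [221.697, 530.525, 242.299] pointing down, gripper open.
Joint ranges: [-166.64, 166.64], [-54.1, 131.32], [10.49, 154.53], [-73.88, 253.88], [9.74, 151.15], [-171.62, 171.62]. Speed limits (degrees/s): [147.25, 147.25, 180, 180, 180, 180].

### API

Orientations are given as a 3x3 rotation matrix whose columns are the frame's x, y, z axes.
In Python, from cell import env gives the robot as it stands. Calls block until the motion is done:
- env.move_pose(position, orientation): joint-space move of the TCP to a pose.
- env.move_straight(position, ori=None, rate=150): straight line of the TCP; ori=None keeps the orientation; rate is the mean speed in mm/s.
- env.set_joints(angles): joint-space move.
- env.move_gripper(opening): finger opening in mm; the grip force is fixed at half the most; returns when the fingers have stopped.
- env.pause(seconds).
- env.solve_ik(position, orientation): joint angles nearest the present ones, or None.
- env.sense(): the state.
- env.read_camera(name): name is "scene" or "top" or "wrist"; returns a dict with "pixels" (384x512x3 uint8, red, green, blue), "camera_matrix" (3x3 intrinsics, pixels), "k1" (the pictures are not rectified: a ray, as slopes to the right and down, at radius r is drawn at 1 + k1 r^2 times it, then the intrinsics apply), "eye" and "attitude" of the camera in the world; the wrist camera has in their place "tool_from_camera" (4x4, takes a point from camera to tool coordinates, whose origin is the TCP and whose axes are the flange's). Camera axes: x right, y down, z forward; pixel columns grow to the right and rows downward; lengths in mm; the calibration is good to about 2 mm. A picture is of the moment at which its call begins: read the wrist's pose just before it. There is no depth.
A pose or a line that the arm cannot do raises env.Unreachable and nothing moves.
- env.finish_job(): hands the job in; it is judged then, once.
Trained networks look in a picture, given as the dict that the camera call returned (one of the last four; its "shot" number tells which), for a name from the list of things; names that differ only in an ending like _2 or _b are one class to them, and where a whole thing is asked for, a point or a joint stands for the part that bears it (a point fixed in the world has none). Each returns a list of dicts, best first, with "conf" (0 to 1); they miss things now and then, are a little off and sometimes report something else, mostly with a low value. They report only what shows in the picture. A call takes as long as a camera call. They do not tell look-alikes from the thing itself.
- env.regions_of(picture, label): "pixels" (384x512 bool, what is visible of it) and "extent" ([left, top, right, bottom] in pixels, round what is visible of it).
- env.mark_of(picture, label): "at" ([row, column] in pixels: a listed point, or the origin of a listed thing).
The state is a dict: "time_s": time; "joint_pos": joint angles; "joint_vel": joint speeds; "joint_efforts": joint torques, N m; "position": TCP position; "tool_rot": TCP orientation; "wrist_force": force on the tool from outside, world axes, zero at the start; "ft_torque": the same for the moment, N m; "width": finger opening in mm; "gripper_force": force on a finger pad.
Only numpy, scipy, OpenCV 4.12 (cv2) and the standard library are available. Lean on these libraries where they do the work, as an engineer would, in place of code of your own. Each camera call takes 0.05 s, during which the arm holds its last target. There are 200 camera calls.

## Working session

There is one attempt and no reset: what is moved stays moved. The work goes in short steps, each a Python script; the robot and the scene stay as the last script left them, time stands still between calls to the robot, and variables do not carry over. Pictures are saved under pics/ and viewed, at most 10 in all, crops included, and the job is handed in when it is done.

```bash
ls; mkdir -p pics; python3 - <<'E'
from cell import env
import cv2
for n in ("top","scene"):
    p=env.read_camera(n)
    cv2.imwrite(f"pics/{n}0.png",cv2.resize(p["pixels"][:,:,::-1],(800,600)))
    print(n,p["camera_matrix"],p["k1"],p["eye"],p["attitude"])
    for l in ("thick_roller","thin_roller","line_a","line_b","board_a","board_b","weight","puck"):
        print(l,[(round(d["conf"],2),[int(x) for x in d["at"]]) for d in env.mark_of(p,l)],[(round(d["conf"],2),[int(x) for x in d["extent"]]) for d in env.regions_of(p,l)])
print(env.sense()["time_s"])
E
```

```text
pics
top [[353.56396384   0.         257.61441739]
 [  0.         353.56396384 187.56196811]
 [  0.           0.           1.        ]] 0.010403815000195445 [ 482.53884824  -50.82498951 1062.29308172] [[-0.02367908 -0.99789566  0.06036189]
 [-0.99968784  0.02315377 -0.0093874 ]
 [ 0.00797004 -0.06056533 -0.99813242]]
thick_roller [(0.89, [132, 341]), (0.87, [264, 315]), (0.7, [206, 198])] [(0.8, [334, 110, 351, 152]), (0.74, [305, 249, 330, 284]), (0.56, [95, 250, 134, 289])]
thin_roller [(0.7, [203, 313])] [(0.82, [306, 184, 317, 222])]
line_a [(0.62, [199, 280]), (0.53, [205, 169])] [(0.72, [307, 183, 318, 224]), (0.4, [282, 200, 285, 218])]
line_b [(0.62, [199, 280]), (0.53, [205, 169])] [(0.72, [307, 183, 318, 224]), (0.4, [282, 200, 285, 218])]
board_a [(0.9, [198, 293]), (0.64, [207, 184])] [(0.85, [249, 165, 340, 236]), (0.71, [136, 175, 227, 240]), (0.68, [305, 182, 318, 221])]
board_b [(0.9, [198, 293]), (0.64, [207, 184])] [(0.85, [249, 165, 340, 236]), (0.71, [136, 175, 227, 240]), (0.68, [305, 182, 318, 221])]
weight [(0.5, [177, 186])] []
puck [(0.4, [173, 291])] [(0.47,
[... 543 characters left out ...]
, (0.8, [317, 193, 345, 229]), (0.66, [420, 185, 459, 206]), (0.65, [309, 283, 378, 338])]
thin_roller [] [(0.64, [213, 151, 236, 183]), (0.42, [326, 237, 336, 248])]
line_a [(0.65, [246, 187]), (0.6, [190, 246]), (0.57, [229, 367])] [(0.39, [361, 232, 364, 235])]
line_b [(0.65, [246, 187]), (0.6, [190, 246]), (0.57, [229, 367])] [(0.39, [361, 232, 364, 235])]
board_a [(0.7, [225, 345]), (0.61, [181, 236])] [(0.87, [289, 182, 408, 273]), (0.28, [219, 197, 230, 207])]
board_b [(0.7, [225, 345]), (0.61, [181, 236])] [(0.87, [289, 182, 408, 273]), (0.28, [219, 197, 230, 207])]
weight [(0.65, [243, 331])] [(0.58, [325, 235, 335, 250])]
puck [(0.53, [206, 222])] [(0.41, [219, 197, 229, 210])]
1.7
```

View pics/top0.png

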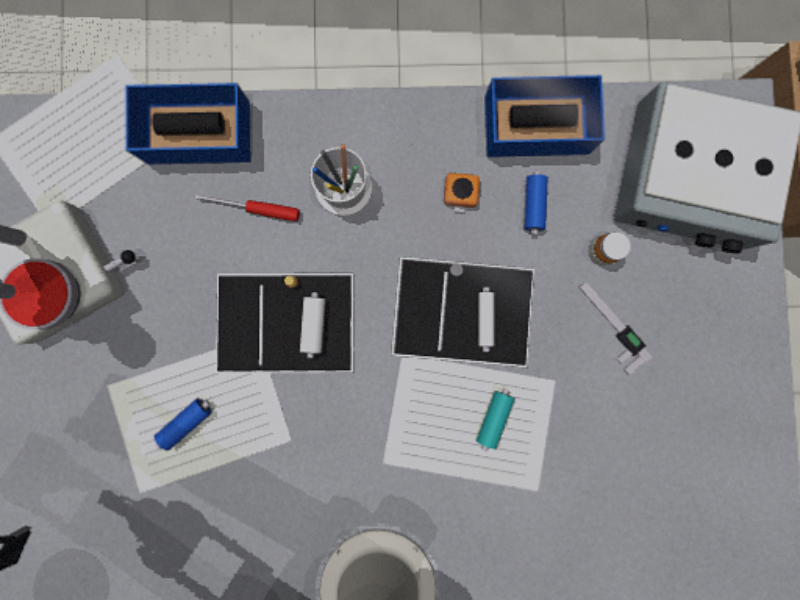

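View pics/scene0.png

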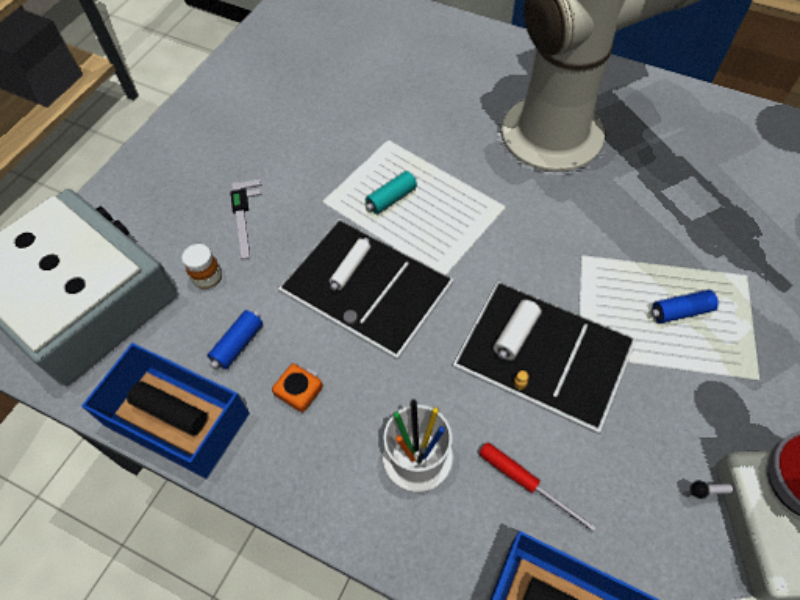

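The top view shows the thick roller at (313,325) with its line at (261,325) on the left board. The thin roller is at (486,319) with its line at (443,311) on the right board. Both must roll toward +y, and the brass weight (291,281) is near the thick roller's path. I'll look closer with the wrist camera.

```bash
cat >h.py <<'E'
from cell import env
import cv2, numpy as np
def cam(n):
    s=env.sense(); p=env.read_camera(n)
    if n=="wrist":
        T=np.array(p["tool_from_camera"]); R=np.array(s["tool_rot"])
        p["att"]=R@T[:3,:3]; p["e"]=np.array(s["position"])+R@T[:3,3]
    else: p["att"]=np.array(p["attitude"]); p["e"]=np.array(p["eye"])
    return p
def world(p,uv,z):  # uv: columns,rows
    u=cv2.undistortPoints(np.array(uv,float).reshape(-1,1,2),np.array(p["camera_matrix"]),np.array([p["k1"],0,0,0,0.])).reshape(-1,2)
    d=np.c_[u,np.ones(len(u))]@p["att"].T
    return (p["e"]+d*((z-p["e"][2])/d[:,2])[:,None])[:,:2]
def R(yaw):  # tool down; tool y at angle yaw from world x
    c,s=np.cos(yaw),np.sin(yaw); y=np.array([c,s,0]); z=np.array([0,0,-1.])
    return np.c_[np.cross(y,z),y,z]
def pixel(p,xyz):
    v=(np.atleast_2d(xyz)-p["e"])@p["att"]; s=v[:,:2]/v[:,2:]
    s=s*(1+p["k1"]*(s**2).sum(1,keepdims=True)); K=np.array(p["camera_matrix"])
    return s*[K[0,0],K[1,1]]+K[:2,2]
def rect(pts):  # centre, axis angle (-90..90), length, width
    (c,(w,h),a)=cv2.minAreaRect(pts.astype(np.float32)); a=a if w>h else a+90
    return np.round(c,1),round((a+90)%180-90,1),round(max(w,h),1),round(min(w,h),1)
def blobs(p,centre,half=(110,140),thr=110):
    """bright blobs on the black board round centre -> world rects at z=12/26/32"""
    g=cv2.cvtColor(p["pixels"],cv2.COLOR_RGB2GRAY)
    c=np.array(centre)
    m=np.zeros_like(g); poly=[[*(c+np.array(half)*s),12] for s in ((1,1),(1,-1),(-1,-1),(-1,1))]
    cv2.fillPoly(m,[pixel(p,poly).astype(np.int32)],255)
    n,lab,st,_=cv2.connectedComponentsWithStats(((g>thr)&(m>0)).astype(np.uint8))
    for i in range(1,n):
        if st[i,4]>60:
            q=np.argwhere(lab==i)[:,::-1]
            print(i,st[i].tolist(),*[(z,*rect(world(p,q,z))) for z in (12,26,32)],sep="\n   ")
E
python3 - <<'E'
from h import *
p=cam("top"); k=.64
f=lambda u,v,z:world(p,[[u*k,v*k]],z)[0].round()
A=f(285,322,12);B=f(464,313,12)
print(A,B,f(313,325,32),f(261,325,12),f(486,319,26),f(443,311,12),"wt",f(291,283,12),"puck",f(456,270,18))
T=np.array(cam("wrist")["tool_from_camera"]);print(T.round(2))
for nm,c in(("A",A),("B",B)):
  for yaw in(0,np.pi):
    j=env.solve_ik([c[0],c[1],260],R(yaw));print(yaw,j)
E
```

```text
[496. 163.] [ 505. -177.] [489. 107.] [492. 209.] [ 493. -216.] [ 510. -137.] wt [570. 151.] puck [ 587. -163.]
[[   0.     -0.96   -0.27   68.73]
 [   1.      0.     -0.      0.54]
 [   0.     -0.27    0.96 -131.61]
 [   0.      0.      0.      1.  ]]
0 [ 4.91550315e+00  4.69258315e-01  9.86408203e+01 -2.54444375e-14
  8.08899214e+01  4.91550315e+00]
3.141592653589793 None
0 [-3.22630179e+01  2.44362675e+00  9.66281283e+01 -2.54444375e-14
  8.09282449e+01 -3.22630179e+01]
3.141592653589793 [-3.22630179e+01  2.44362675e+00  9.66281283e+01 -2.54444375e-14
  8.09282449e+01  1.47736982e+02]
```

```bash
python3 - <<'E'
from h import *
env.move_pose([496,200,260],R(0))
p=cam("wrist"); cv2.imwrite("pics/w1.png",p["pixels"][:,:,::-1])
blobs(p,[496,163],(92,125))
print(env.sense()["time_s"])
E
```

```text
1
   [172, 77, 10, 141, 458]
   (12, array([405.3, 210.9]), 89.9, 154.5, 4.8)
   (26, array([408.6, 213. ]), 89.9, 148.8, 4.6)
   (32, array([410. , 213.9]), 89.9, 146.3, 4.6)
2
   [193, 77, 157, 214, 1259]
   (12, array([558.7, 122.9]), 54.6, 303.8, 144.0)
   (26, array([556.4, 128.3]), 54.6, 292.6, 138.7)
   (32, array([555.4, 130.6]), 54.6, 287.8, 136.4)
3
   [189, 147, 138, 9, 759]
   (12, array([492.7, 210.6]), -1.3, 151.0, 6.2)
   (26, array([492.8, 212.8]), -1.3, 145.4, 5.9)
   (32, array([492.8, 213.7]), -1.3, 143.0, 5.8)
5
   [209, 228, 100, 37, 2973]
   (12, array([494.2,  99.7]), -4.7, 118.7, 45.0)
   (26, array([494.3, 105.9]), -4.7, 114.4, 43.4)
   (32, array([494.3, 108.6]), -4.7, 112.5, 42.7)
3.4333
```

View pics/w1.png

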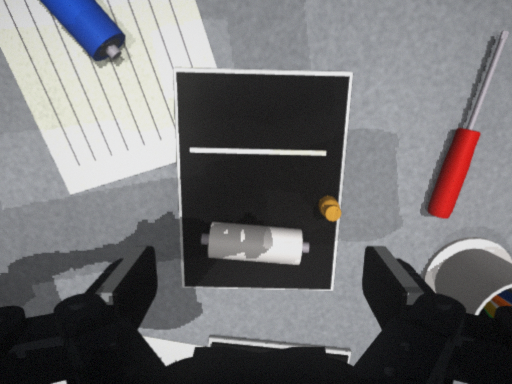

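```bash
cat >>h.py <<'E'
def setdown(x,y,yaw,zgoal,gap=60):
    env.move_pose([x,y,110],R(yaw)); env.move_gripper(gap)
    env.move_straight([x,y,45],rate=100); f0=np.array(env.sense()["wrist_force"])
    z=45
    while z>zgoal:
        z-=2; env.move_straight([x,y,z],rate=40)
        f=np.array(env.sense()["wrist_force"])-f0
        if abs(f[2])>4: z+=2; env.move_straight([x,y,z],rate=40); print("touch",f.round(1)); break
    print("z",z,env.sense()["width"],f.round(1)); return z
E
python3 - <<'E'
from h import *
p=cam("wrist"); print("weight",world(p,[[330,217]],12),world(p,[[330,205]],46))
z=setdown(492,60,0,26)
f0=np.array(env.sense()["wrist_force"])
env.move_straight([492,150,z],rate=30)
print((np.array(env.sense()["wrist_force"])-f0).round(1)); env.pause(.3)
p=cam("wrist"); cv2.imwrite("pics/w2.png",p["pixels"][:,:,::-1])
blobs(p,[496,193],(92,55)); print(env.sense()["time_s"])
E
```

```text
weight [[576.88129846 134.1000707 ]] [[568.76821239 159.53298169]]
z 25 59.95223875114873 [ 0.8 -0.5 -0.7]
[-0.  -0.2  0.5]
1
   [28, 14, 45, 262, 1621]
   (12, array([405.3, 193.3]), 90.0, 109.9, 3.7)
   (26, array([413.6, 195.7]), 90.0, 99.3, 3.3)
   (32, array([417.2, 196.8]), 90.0, 94.7, 3.2)
2
   [468, 22, 44, 224, 1091]
   (12, array([587. , 199.5]), 89.3, 92.0, 2.8)
   (26, array([577.7, 201.4]), 89.3, 83.1, 2.5)
   (32, array([573.7, 202.2]), 89.3, 79.3, 2.4)
3
   [78, 105, 371, 22, 5103]
   (12, array([492.9, 210.9]), -1.2, 151.0, 5.5)
   (26, array([492.8, 211.6]), -1.2, 136.4, 5.0)
   (32, array([492.7, 212. ]), -1.2, 130.1, 4.8)
4
   [102, 127, 337, 128, 33769]
   (12, array([496.5, 177.7]), -4.5, 146.3, 48.7)
   (26, array([496. , 181.7]), -4.5, 132.1, 44.0)
   (32, array([495.8, 183.4]), -4.5, 126.1, 41.9)
5
   [438, 246, 35, 19, 392]
   (12, array([580.4, 148.8]), 10.0, 15.4, 7.8)
   (26, array([571.8, 155.5]), 10.0, 13.9, 7.1)
   (32, array([568.1, 158.4]), 10.0, 13.3, 6.7)
11.4917
```

View pics/w2.png

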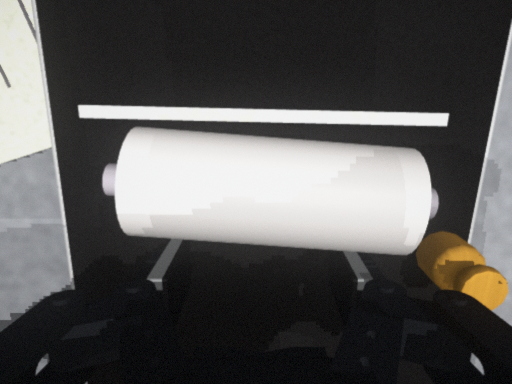

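The roller is 27 mm short of its line and 3° off parallel, and it has passed the weight. I'll finish the push slowly.

```bash
python3 - <<'E'
from h import *
env.move_straight([492,177,25],rate=15); env.pause(.4)
p=cam("wrist"); cv2.imwrite("pics/w3.png",p["pixels"][:,:,::-1])
blobs(p,[496,213],(80,45)); print(env.sense()["time_s"])
E
```

```text
1
   [87, 127, 358, 128, 33987]
   (12, array([494.6, 204.9]), -4.5, 155.1, 48.6)
   (26, array([494.3, 208.8]), -4.5, 140.1, 43.9)
   (32, array([494.2, 210.5]), -4.5, 133.7, 41.9)
13.8917
```

View pics/w3.png

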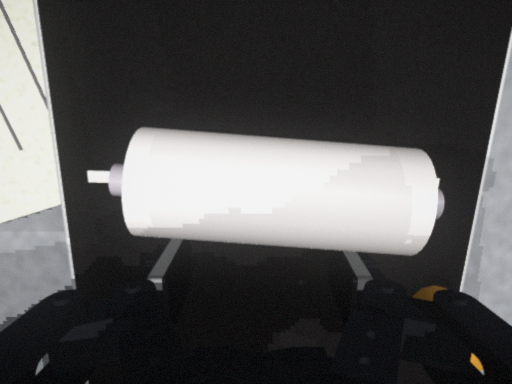

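The thick roller sits on its line, at about 210.5 against 210.8, and 3.3° off parallel, within tolerance. I'll back off and look at board B.

```bash
python3 - <<'E'
from h import *
env.move_straight([492,160,25],rate=60); env.move_straight([492,160,150],rate=150)
env.move_pose([496,250,230],R(0)); p=cam("wrist"); blobs(p,[496,200],(80,60))
env.move_pose([505,-140,260],R(np.radians(-7)))
p=cam("wrist"); cv2.imwrite("pics/w4.png",p["pixels"][:,:,::-1])
print("B"); blobs(p,[505,-177],(80,100)); print(env.sense()["time_s"])
E
```

```text
1
   [187, 185, 143, 47, 4425]
   (12, array([492.4, 203.9]), -4.6, 149.6, 43.9)
   (26, array([492.5, 208.5]), -4.6, 143.5, 42.1)
   (32, array([492.5, 210.5]), -4.6, 141.0, 41.4)
B
1
   [178, 111, 7, 37, 88]
   (12, array([424.1, -95.5]), 83.5, 38.5, 4.4)
   (26, array([427.3, -94.6]), 83.5, 37.1, 4.3)
   (32, array([428.7, -94.2]), 83.5, 36.5, 4.2)
2
   [196, 152, 137, 7, 747]
   (12, array([ 509.8, -133.9]), -6.5, 150.3, 6.1)
   (26, array([ 509.9, -131.6]), -6.5, 144.7, 5.9)
   (32, array([ 510. , -130.6]), -6.5, 142.3, 5.8)
6
   [204, 214, 108, 30, 2314]
   (12, array([ 491.7, -219.9]), -2.1, 126.2, 30.6)
   (26, array([ 492.4, -214.4]), -2.1, 121.6, 29.5)
   (32, array([ 492.8, -212. ]), -2.1, 119.6, 29.0)
17.4167
```

View pics/w4.png

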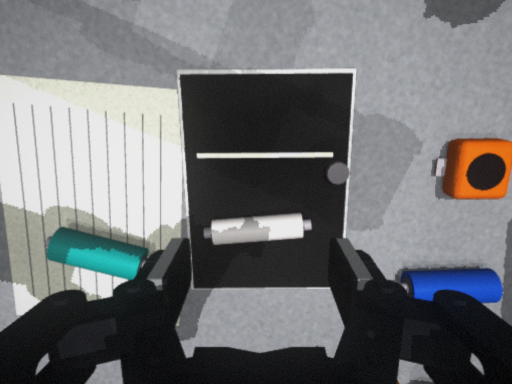

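```bash
python3 - <<'E'
from h import *
a=np.radians(-2.1); m=np.array([-np.sin(a),np.cos(a)]); c0=np.array([492.4,-214.4])
q=lambda s:c0+m*(s-25)
z=setdown(*q(-18),a,26)
env.move_straight([*q(62),z],rate=30); env.pause(.3)
p=cam("wrist"); cv2.imwrite("pics/w5.png",p["pixels"][:,:,::-1])
blobs(p,[502,-140],(75,40)); print(env.sense()["time_s"],q(62))
E
```

```text
z 25 60.488018945226436 [-0.3  0.3 -0.3]
1
   [117, 136, 338, 39, 4395]
   (12, array([ 506.3, -133.3]), -6.5, 142.7, 5.5)
   (26, array([ 505.3, -130.9]), -6.5, 128.8, 5.0)
   (32, array([ 504.8, -129.9]), -6.5, 122.9, 4.7)
2
   [106, 173, 314, 71, 20391]
   (12, array([ 495.4, -156.9]), -2.1, 137.4, 32.4)
   (26, array([ 495.4, -152.2]), -2.1, 124.1, 29.2)
   (32, array([ 495.4, -150.3]), -2.1, 118.4, 27.9)
24.8833 [ 493.75581722 -177.42484943]
```

View pics/w5.png

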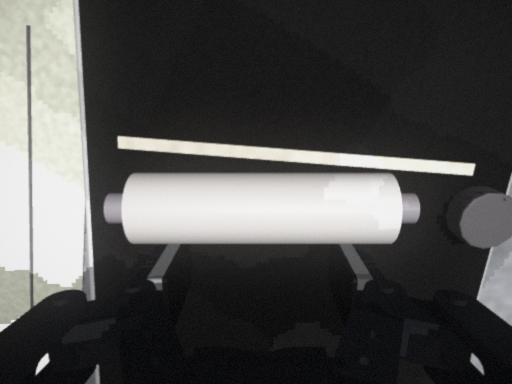

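```bash
python3 - <<'E'
from h import *
a=np.radians(-2.1); m=np.array([-np.sin(a),np.cos(a)]); c0=np.array([492.4,-214.4])
q=lambda s:c0+m*(s-25)
env.move_straight([*q(82),25],rate=15); env.pause(.4)
env.move_straight([*q(66),25],rate=60); env.move_straight([*q(66),150],rate=150)
env.move_pose([505,-95,240],R(np.radians(-7)))
p=cam("wrist"); cv2.imwrite("pics/w6.png",p["pixels"][:,:,::-1])
blobs(p,[505,-140],(80,60)); print(env.sense()["time_s"])
E
```

```text
3
   [198, 186, 142, 33, 2939]
   (12, array([ 507.7, -137.1]), -2.1, 153.7, 29.9)
   (26, array([ 507.9, -132.8]), -2.1, 147.7, 28.7)
   (32, array([ 507.9, -131. ]), -2.1, 145.1, 28.2)
28.7667
```

View pics/w6.png

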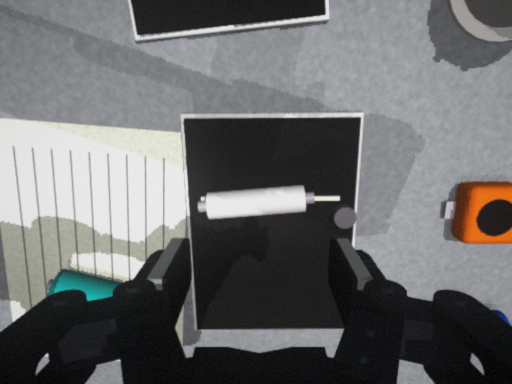

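The thin roller lies on its line, about 14 mm off the middle lengthwise and 4.4° off parallel. Both are within tolerance, so I'm handing in.

```bash
python3 -c "
from cell import env
env.pause(.3);print(env.finish_job())"
```

```text
the job is handed in; nothing more can be done
None
```

I rolled both rollers onto their lines and handed the job in at about 29 s, but the hand-in returned no verdict. By my measurements both are inside the limits: the thick roller is under 1 mm off its line and 3.3° off parallel, and the thin one is about 1 mm off, 14 mm from the middle and 4.4° off parallel.

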